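# Seat the rack in its dock and flip the dock's flag to green

## Task

The orange rack stands part-way out of its loading dock. Gently push it with your fingertips along its dock until it is fully home against the back stop, then flip that dock's red flag over its pivot so that it lies flat across the front of the rack with its green face up. Only push and tip things, without force and with nothing pinched, lifted off or carried, and leave the other dock and the things standing around alone.

Things in the scene. Friction and masses are not known exactly. Their poses are not given: they have to be found in the camera images.
- dock: The dock to work on: white block fixed to the worktop, deck 22 mm high. Origin on the worktop, x toward the back stop (away from the robot), y left, z up. Block: x -105 to 85, y -68 to 56 mm. Two side rails 16 mm high, 85 mm apart, centred on y = 0, guide the rack along x; the front (-x) is open. A rest post 55 mm high (x -89 to -69, y 41 to 53 mm) stands at the front left.
- dock_stop (a point): Front of the back stop's two rubber bumpers, at their height, on the dock's centre line: x = 70, y = 0 mm in the dock's frame, 44 mm above the worktop. The rack is home when its far end touches them. The stop is 36 mm high above the deck.
- rack: Orange 96-hole rack, 122 mm (its x, along the dock) by 80 mm, 50 mm high, 0.1 to 0.2 kg, loose on the dock's deck between the rails, 35 to 60 mm short of home. Origin at the centre of its underside; at home it is at x = 9 mm in the dock's frame and the near end at x = -52 mm. Slides under 1 to 2 N.
- flag (a joint): Angle of the dock's flag, rad. 0: open, level, out to the right (-y) of the dock, red face up. It turns up and over to pi: shut, level across the front of the home rack, green face up. Stops at both ends; let go more than 0.2 rad off upright, it sinks by itself to the side it leans to. Under 0.5 N at the tab lifts it. With the rack over 7 mm short of home it lands on the rack and cannot lie flat.
- flag_pivot (a point): Point on the flag's hinge axis, midway along the hinge, 58 mm above the worktop, at x = -79, y = -58 mm in the dock's frame. The axis runs along the dock's x. The hinge ears are 66 mm high over all and span x -107 to -51, y -66 to -50 mm.
- flag_tab (a point): Point on the flag's rounded tab, on its mid-plane, 100 mm from the pivot; the tab ends 107 mm from the pivot and is 24 mm wide. The flag is a plate 40 mm wide along the hinge (dock x -99 to -59 mm), 4 to 6 mm thick. Open, it hangs free beyond the block (dock y -68 to -165 mm) with 55 mm between it and the worktop: a fingertip can reach under it from the front or the right.
- other_dock: A second dock of the same shape, already loaded. Not to be touched.
- other_flag (a joint): Angle of the other dock's flag; it lies shut (pi, green face up) and must stay so.
- tips: Pink pipette-tip box, 122 x 91 x 77 mm, home in the other dock. Loose; leave it there.
- marker: Red and white marker pen, 135 mm long, 17 mm thick, lying loose on the worktop in front of the docks. Origin under its middle. Leave alone.
- stopper_big: Red-brown rubber stopper, 28 mm wide, 24 mm high, loose behind the docks. Leave alone.
- stopper_two: A second such stopper. Leave alone.
- jar: White plastic jar, 56 mm wide, 85 mm high, loose. Leave alone.
- small_beaker: Small clear beaker, 50 mm wide, 58 mm high, loose, at the left. Leave alone.
- squeeze_bottle: White squeeze bottle with a bent spout, 75 x 90 mm, 171 mm high, loose, at the left. Leave alone.
Mind the look-alikes: they are no part of the job. Of the things like the rack, leave any that is blue; of the rest the larger one is meant.

How it is judged:
By the outcome, as a careful person would: the job done as asked, in the order asked, and still so for the second after the job is handed in, with the robot touching nothing.
It also fails if it takes over 54 s, if anything falls off the work surface, if the arm or the gripper's body presses on something with over 40 N, if the wrist force passes 120 N, or if a joint passes its speed limit or range.

## Robot

A 6-joint arm with a two-finger parallel gripper is mounted at the origin on a cart in front of the work surface, level with it; the furniture and walls round the work are solid. World frame = base frame: x ahead of the robot, y to its left, z up, the work surface at z = 0. Lengths are in m, angles in rad, forces in N, time in s.
With the tool pointing down it reaches from about 0.275 to 0.725 m from the base axis. Payload 5.6 kg.
Tool frame: the origin (TCP) lies on the centre line of the jaws, within the pads' length; the fingertips stand 19 mm ahead of it and the grasp point (between the pads) is the TCP; z points along the fingers, y is the direction in which the jaws open and shut (so a half turn about z gives the same grasp; the last joint's range is limited). The gripper opens to 85 mm and grips with 20 to 120 N. Pads are 22 mm wide; open, the fingers measure 114 mm over their backs; the gripper's body (76 mm by 85 mm) begins 54 mm behind the grasp point. The pads swing forward as they close: fully open they stand 13 mm farther back than shut.
Start: joints at [1.532, 0.255, 0.108, 0, -1.424, -0.285], TCP at [0.175, 0.521, 0.25] pointing down, gripper open.
Joint ranges: [-2.95, 2.95], [-1.21, 1.97], [-1.09, 1.5], [-2.87, 1.71], [-2.94, -0.07], [-3.05, 3.05]. Speed limits (rad/s): [2.57, 2.57, 3.14, 3.14, 3.14, 3.14].

## Interface

Orientations are given as a 3x3 rotation matrix whose columns are the frame's x, y, z axes.
In Python, from plant import ctrl gives the robot as it stands. The module is installed in compiled form; this text tells all that it offers.
- The arm moves only by the shell command python3 -m crank 'ROWS'. ROWS is JSON, one flat list of numbers, 7 for each row, row after row: the shift along the tool's x, y, z in mm, then the turn, a rotation vector about the tool's x, y, z in rad, then the gripper command: -1 is shut, 1 is fully open, values between are in proportion. In form: [dx, dy, dz, ax, ay, az, gripper, dx, dy, dz, ax, ay, az, gripper, ...]. A call has 1 to 8 rows; each row shifts and turns the commanded pose from where the row before left it, along the tool's axes as they then stand; what a row does not reach is not made up. A row lasts 1/8 s, in which the tool goes at most 62.5 mm and 10.7 degrees, less where a joint would pass 70% of its speed; a pose out of reach is approached as far as the arm can. A call is refused whole if a number of a shift passes 62.5 or a number of a turn 0.188, either way. A call with a gripper value outside its range is refused whole. The fingers move at their own pace and stop on an object; the grip force is fixed at half the most. Time passes only in rows, so rows that do not move let the fingers close. It gives the time, the measured TCP pose, the force and the opening at its end, in the units of the state.
- ctrl.get_obs(): the state, without advancing time (a new reading comes with each control period).
- ctrl.read_camera(name): name is "scene" or "top" or "wrist"; returns the picture (420x560x3 uint8, red, green, blue); there is no depth.
- ctrl.calibration(name): a dict with "intrinsics" (3x3 intrinsics, pixels), "R" (3x3) and "t" (3): a world point X has camera coordinates R X + t; the wrist camera has in their place "mount" (4x4, takes a point from camera to tool coordinates, whose origin is the TCP and whose axes are the flange's). Camera axes: x right, y down, z forward; pixel columns grow to the right and rows downward; lengths in m; the calibration is good to about 2 mm. A picture is of the moment at which its call begins: read the wrist's pose just before it. calibration takes no time and is no camera call.
- ctrl.job_done(): hands the job in, once; it reports no verdict.
The state is a dict: "time_s": time; "joint_positions": joint angles; "dq": joint speeds; "joint_efforts": joint torques, N m; "tool_pos": TCP position; "orientation": TCP orientation; "contact_force": force on the tool from outside, world axes, zero at the start; "torque": the same for the moment, N m; "gripper_width": opening from 0.0 (shut) to 1.0 (fully open).
Only numpy, scipy, OpenCV 4.12 (cv2) and the standard library are available. Lean on these libraries where they do the work, as an engineer would, in place of code of your own. Each camera call takes 0.05 s, during which the arm holds its last target. There are 200 camera calls.

## Working session

There is one attempt and no reset: what is moved stays moved. The work goes in short steps, Python scripts to look and compute and a shell command to move; the robot and the scene stay as the last step left them, time stands still between calls to the robot, and variables do not carry over. Pictures are saved under pics/ and viewed, on a budget of 10 in all, crops included, one or two more only if the job needs it, and the job is handed in when it is done.

```bash
mkdir -p pics; cat > h.py <<'E'
import numpy as np, cv2
from plant import ctrl
def shot(n,f):
    im=ctrl.read_camera(n); cv2.imwrite('pics/'+f,im[:,:,::-1]); return im
def ray(n,u,v):
    c=ctrl.calibration(n);R=np.array(c['R']);t=np.array(c['t'])
    d=R.T@np.linalg.solve(np.array(c['intrinsics']),[u,v,1.]); return -R.T@t,d
def onz(n,u,v,z):
    o,d=ray(n,u,v); return o+d*(z-o[2])/d[2]
def pix(n,X):
    c=ctrl.calibration(n);p=np.array(c['intrinsics'])@(np.array(c['R'])@np.array(X)+np.array(c['t'])); return p[:2]/p[2]
E
python3 - <<'E'
from h import *
a=shot('top','t0raw.png');b=shot('scene','s0raw.png')
o=ctrl.get_obs();print(o['time_s'],o['tool_pos'],o['orientation'])
for n in('top','scene'):
    c=ctrl.calibration(n);print(n,-np.array(c['R']).T@c['t'],c['intrinsics'][0])
cv2.imwrite('pics/t0.png',cv2.resize(a[:,:,::-1],(800,600)));cv2.imwrite('pics/s0.png',cv2.resize(b[:,:,::-1],(800,600)))
E
```

```text
0.1 [0.17481788 0.52105328 0.24948193] [[ 9.48014614e-01 -3.18226462e-01 -4.59574115e-04]
 [-3.18226780e-01 -9.48013157e-01 -1.66435544e-03]
 [ 9.39596346e-05  1.72408207e-03 -9.99998509e-01]]
top [0.33965253 0.05454841 1.16820928] [444.35314908   0.         279.69991357]
scene [-0.21396088 -1.01139781  0.9398647 ] [497.65338644   0.         279.33505239]
```

View pics/t0.png

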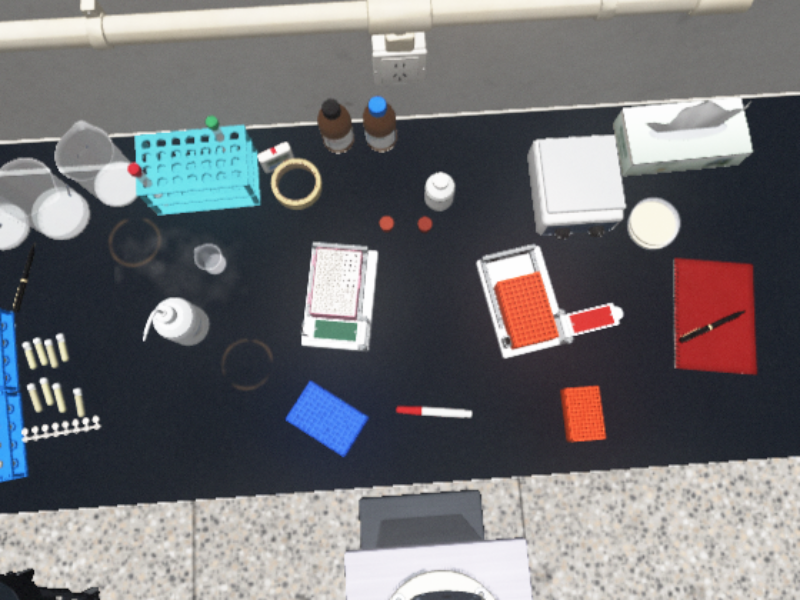

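View pics/s0.png

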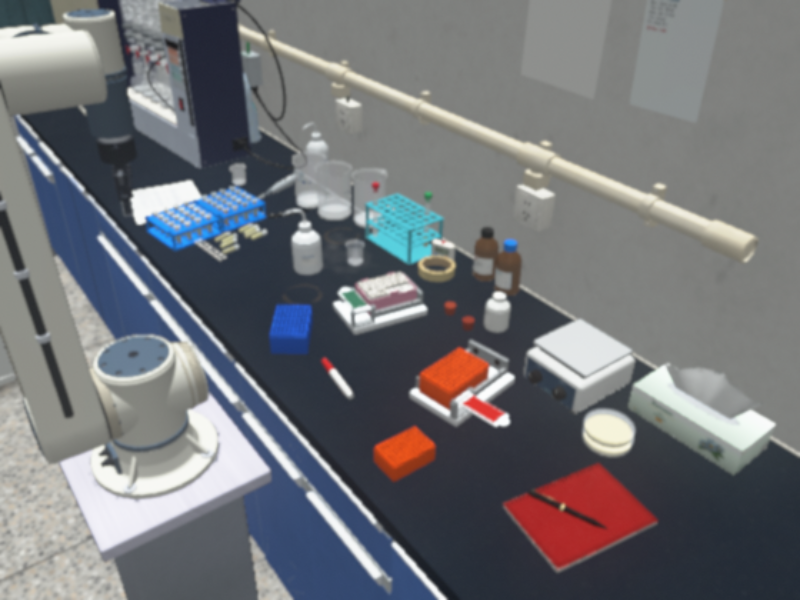

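Candidates in the top view (800×600): an orange rack in the dock at (527,310), a smaller loose orange one at (584,413), a blue one at (327,418). The larger orange one, in the dock, is the target. Its dock's red flag is at (593,320); the red book at (715,315) and the marker are other red things.

```bash
python3 - <<'E'
from h import *
a=cv2.imread('pics/t0raw.png')
hsv=cv2.cvtColor(a,cv2.COLOR_BGR2HSV)
x0,x1,y0,y1=325,445,162,258
def comps(m,nm):
    n,l,s,c=cv2.connectedComponentsWithStats(m.astype(np.uint8))
    for i in range(1,n):
        if s[i,4]>60: 
            ct=cv2.findContours((l==i).astype(np.uint8),0,1)[0][0]; print(nm,s[i],c[i]); yield cv2.minAreaRect(ct)
sub=hsv[y0:y1,x0:x1].astype(int)
sat=(sub[...,1]>150)&(sub[...,2]>120)
org=sat&(sub[...,0]>=4)&(sub[...,0]<=20); red=sat&((sub[...,0]<4)|(sub[...,0]>170)); wh=(sub[...,1]<60)&(sub[...,2]>140)
print('hues',sub[310*7//10-y0,527*7//10-x0],sub[224-y0,415-x0])
for nm,m,z in(('org',org,.072),('red',red,.061),('wh',wh,.022)):
    for r in comps(m,nm):
        p=cv2.boxPoints(r)+[x0,y0]
        w=np.array([onz('top',*q,z) for q in p]);print(nm,p.round(1).tolist());print((w[:,:2]*1000).round(),'ctr',w.mean(0)*1000, [np.linalg.norm(w[i]-w[i-1]).round(4) for i in range(4)], [np.degrees(np.arctan2(*(w[i]-w[i-1])[[1,0]])).round(1) for i in range(4)])
c=cv2.resize(a[y0:y1,x0:x1],None,fx=6,fy=6,interpolation=cv2.INTER_CUBIC);cv2.imwrite('pics/c1.png',c)
E
```

```text
hues [  4 192 222] [  1 188 227]
org [  22   29   44   53 1576] [42.86357868 54.86040609]
org [[345.0, 198.1], [377.5, 188.8], [390.8, 235.3], [358.3, 244.6]]
[[ 592. -134.]
 [ 611. -219.]
 [ 490. -239.]
 [ 472. -155.]] ctr [ 541.14654661 -186.89200261   72.        ] [np.float64(0.1223), np.float64(0.0872), np.float64(0.123), np.float64(0.0853)] [np.float64(10.0), np.float64(-77.6), np.float64(-170.9), np.float64(102.0)]
red [ 74  53  31  17 328] [89.04573171 61.00304878]
red [[398.9, 220.8], [426.5, 213.9], [429.3, 225.2], [401.8, 232.1]]
[[ 527. -267.]
 [ 540. -339.]
 [ 510. -342.]
 [ 497. -270.]] ctr [ 518.57926251 -304.62136531   61.        ] [np.float64(0.0295), np.float64(0.0734), np.float64(0.0297), np.float64(0.073)] [np.float64(6.9), np.float64(-79.8), np.float64(-173.8), np.float64(100.1)]
wh [   8    9  103   80 1924] [45.16891892 45.55405405]
wh [[331.8, 180.3], [417.5, 155.8], [438.1, 227.8], [352.4, 252.3]]
[[ 655. -112.]
 [ 708. -351.]
 [ 508. -378.]
 [ 459. -148.]] ctr [ 582.38024262 -247.12940548   22.        ] [np.float64(0.1992), np.float64(0.2441), np.float64(0.2021), np.float64(0.2359)] [np.float64(10.2), np.float64(-77.5), np.float64(-172.1), np.float64(101.9)]
```

View pics/c1.png

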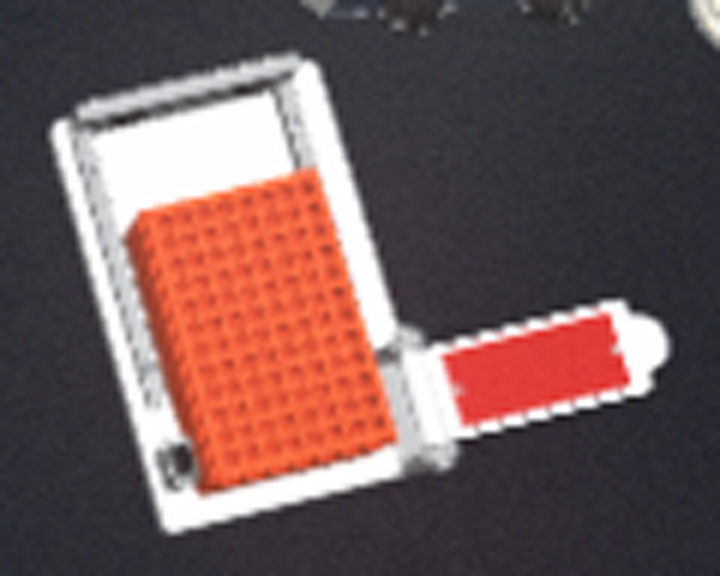

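```bash
python3 - <<'E'
from h import *
def P(u,v,z): return onz('top',325+u/6-.4,162+v/6-.4,z)[:2]*1000
D=[((168,532),.022,(-105,56)),((54,125),.022,(85,56)),((668,345),.058,(-79,-165)),((447,425),.061,None),((612,312),.061,None)]
A=[];B=[]
for p,z,d in D:
    w=P(*p,z);print(p,w.round(1),d)
    if d: A.append(d);B.append(w)
A=np.array(A,float);B=np.array(B)
a=A-A.mean(0);b=B-B.mean(0)
th=np.arctan2((a[:,0]*b[:,1]-a[:,1]*b[:,0]).sum(),(a*b).sum())
R=np.array([[np.cos(th),-np.sin(th)],[np.sin(th),np.cos(th)]]);t=B.mean(0)-R@A.mean(0)
print('yaw',np.degrees(th),'t',t,'res',(B-(A@R.T+t)).round(1).tolist())
rk=[P(*p,.072) for p in((150,208),(318,170),(396,438),(212,483))]
print('rack in dock',[(R.T@(q-t)).round(1).tolist() for q in rk])
for n,X in dict(tab=(-79,-158),push=(-95,0),home=(-52,0),under=(-79,-185)).items(): print(n,(R@X+t).round(1))
c=ctrl.calibration('wrist');print(np.array(c['mount']).round(3))
E
```

```text
(168, 532) [ 464.2 -148.6] (-105, 56)
(54, 125) [ 648.8 -116.4] (85, 56)
(668, 345) [ 525.2 -362.4] (-79, -165)
(447, 425) [ 497.  -263.5] None
(612, 312) [ 540.5 -339.5] None
yaw 9.680478891059941 t [ 575.65202089 -186.18684282] res [[1.5, 0.0], [-1.2, 0.2], [-0.3, -0.3]]
rack in dock [[27.1, 36.0], [26.4, -37.9], [-91.8, -37.4], [-92.0, 42.2]]
tab [ 524.3 -355.2]
push [ 482.  -202.2]
home [ 524.4 -194.9]
under [ 528.9 -381.8]
[[-0.001 -0.954 -0.301  0.077]
 [ 1.    -0.    -0.001  0.   ]
 [ 0.    -0.301  0.954 -0.124]
 [ 0.     0.     0.     1.   ]]
```

The close crop shows the larger orange rack in the dock, with near end at about (305,460) and far end at (235,190). The red flag lies open to the right with its tab at (668,345). The dock is at about (576,-186) mm with a yaw of 9.7°, and the rack is about 42 mm short of home.

```bash
python3 -m crank '[0,0,0,0,0,-0.164,-1,0,0,0,0,0,-0.164,-1,0,0,0,0,0,-0.164,-1,10,48,0,0,0,0,-1,10,48,0,0,0,0,-1,10,48,0,0,0,0,-1,10,48,0,0,0,0,-1,10,48,0,0,0,0,-1]'
python3 -m crank '[10,48,0,0,0,0,-1,10,48,0,0,0,0,-1,10,48,0,0,0,0,-1,10,48,0,0,0,0,-1,10,48,0,0,0,0,-1,10,48,0,0,0,0,-1,10,48,0,0,0,0,-1,10,48,0,0,0,0,-1]'
python3 -m crank '[10,48,0,0,0,0,-1,10,48,0,0,0,0,-1,10,48,0,0,0,0,-1,0,0,0,0,0,0,-1,0,0,0,0,0,0,-1]'
cat >> h.py <<'E'
TH=np.radians(9.68);T=np.array([575.65,-186.19,0]);RD=np.array([[np.cos(TH),-np.sin(TH),0],[np.sin(TH),np.cos(TH),0],[0,0,1]])
def st():
    o=ctrl.get_obs();p=o['tool_pos']*1000;R=np.array(o['orientation'])
    print('t',o['time_s'],'dock',(RD.T@(p-T)).round(1),'R_dock',(RD.T@R).round(3).tolist(),'q',np.round(o['joint_positions'],3),'F',np.round(o['contact_force'],1),'w',o['gripper_width'])
    return p,R
def todo(d):
    p,R=st();print('shift',(R.T@(RD@np.array(d,float)+T-p)).round(1))
E
python3 - <<'E'
from h import *
todo((-120,0,62))
a=cv2.imread('pics/t0raw.png')
for u,v in((562,386),(600,386),(606,441),(567,441)): print(onz('top',u*.7,v*.7,.03)[:2].round(3),RD.T@(onz('top',u*.7,v*.7,.03)*1000-T))
E
```

```text
time_s: 1.1
tool_pos: [0.2646, 0.2914, 0.25]
orientation: [[0.986, 0.168, -0.0], [0.168, -0.986, -0.0], [-0.0, 0.0, -1.0]]
contact_force: [0.9, -0.1, 0.7]
gripper_width: -0.005
time_s: 2.1
tool_pos: [0.4077, -0.0737, 0.2501]
orientation: [[0.986, 0.167, -0.0], [0.167, -0.986, 0.0], [-0.0, -0.0, -1.0]]
contact_force: [1.0, 0.8, 0.8]
gripper_width: 0.005
time_s: 2.72
tool_pos: [0.4609, -0.2088, 0.2498]
orientation: [[0.986, 0.167, -0.001], [0.167, -0.986, 0.001], [-0.001, -0.001, -1.0]]
contact_force: [-0.3, 1.0, -0.0]
gripper_width: 0.0
t 2.725 dock [-116.9   -3.   249.8] R_dock [[1.0, -0.001, -0.001], [-0.001, -1.0, 0.001], [-0.001, -0.001, -1.0]] q [-0.116  0.169 -0.003 -0.    -1.4    1.854] F [-0.3  1.  -0. ] w 0.0004773148315328272
shift [ -2.9  -2.8 187.8]
[ 0.406 -0.246] [-177.76539222  -30.2495048    30.        ]
[ 0.401 -0.314] [-193.7241025   -96.28418124   30.        ]
[ 0.305 -0.311] [-288.03162717  -77.93820426   30.        ]
[ 0.31  -0.243] [-271.90931351  -11.3402458    30.        ]
```

```bash
python3 -m crank '[-6,-3,0,0,0,0,-1,0,0,35,0,0,0,-1,0,0,40,0,0,0,-1,0,0,40,0,0,0,-1,0,0,40,0,0,0,-1,0,0,33,0,0,0,-1,0,0,0,0,0,0,-1,0,0,0,0,0,0,-1]'
python3 -m crank '[4,0,0,0,0,0,-1,4,0,0,0,0,0,-1,4,0,0,0,0,0,-1,4,0,0,0,0,0,-1,4,0,0,0,0,0,-1,4,0,0,0,0,0,-1,0,0,0,0,0,0,-1]'
python3 - <<'E'
from h import *
st();shot('top','t1raw.png');a=shot('scene','s1raw.png')
cv2.imwrite('pics/s1.png',cv2.resize(a[220:320,260:390,::-1],None,fx=6,fy=6,interpolation=cv2.INTER_CUBIC))
E
```

```text
time_s: 3.72
tool_pos: [0.4558, -0.2068, 0.0641]
orientation: [[0.986, 0.169, 0.003], [0.169, -0.986, -0.001], [0.002, 0.001, -1.0]]
contact_force: [-0.9, -0.3, -0.1]
gripper_width: 0.003
time_s: 4.6
tool_pos: [0.4788, -0.2029, 0.0622]
orientation: [[0.986, 0.167, 0.0], [0.167, -0.986, 0.0], [0.0, -0.0, -1.0]]
contact_force: [0.6, 0.5, 0.5]
gripper_width: 0.004
t 4.6 dock [-98.3  -0.2  62.2] R_dock [[1.0, -0.001, 0.0], [-0.001, -1.0, 0.0], [0.0, -0.0, -1.0]] q [-0.099  0.336 -0.289 -0.    -0.946  1.839] F [0.6 0.5 0.5] w 0.00415412745944665
```

View pics/s1.png

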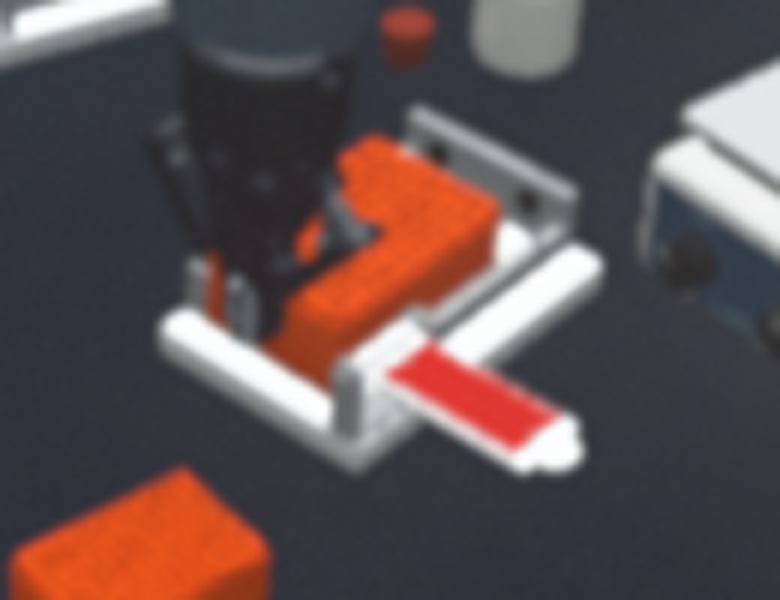

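Fingertips (at about (260,330)) are at the rack's near face, and the flag is untouched. I'll push on slowly.

```bash
python3 -m crank '[3,0,0,0,0,0,-1,3,0,0,0,0,0,-1,3,0,0,0,0,0,-1,3,0,0,0,0,0,-1,3,0,0,0,0,0,-1,3,0,0,0,0,0,-1,3,0,0,0,0,0,-1,3,0,0,0,0,0,-1]'
python3 -m crank '[2,0,0,0,0,0,-1,2,0,0,0,0,0,-1,0,0,0,0,0,0,-1]'
python3 - <<'E'
from h import *
st();shot('top','t2raw.png');a=shot('scene','s2raw.png')
cv2.imwrite('pics/s2.png',cv2.resize(a[220:320,260:390,::-1],None,fx=6,fy=6,interpolation=cv2.INTER_CUBIC))
E
```

```text
time_s: 5.7
tool_pos: [0.5024, -0.1989, 0.0622]
orientation: [[0.986, 0.167, 0.0], [0.167, -0.986, -0.0], [0.0, 0.0, -1.0]]
contact_force: [-1.2, 0.2, -0.5]
gripper_width: 0.001
time_s: 6.08
tool_pos: [0.5065, -0.1982, 0.0623]
orientation: [[0.986, 0.168, 0.001], [0.168, -0.986, -0.0], [0.001, 0.0, -1.0]]
contact_force: [0.9, -0.3, 0.1]
gripper_width: 0.003
t 6.075 dock [-70.2  -0.2  62.3] R_dock [[1.0, -0.001, 0.001], [-0.001, -1.0, -0.0], [0.001, 0.0, -1.0]] q [-0.085  0.376 -0.227 -0.    -0.968  1.824] F [ 0.9 -0.3  0.1] w 0.002697865964313501
```

View pics/s2.png

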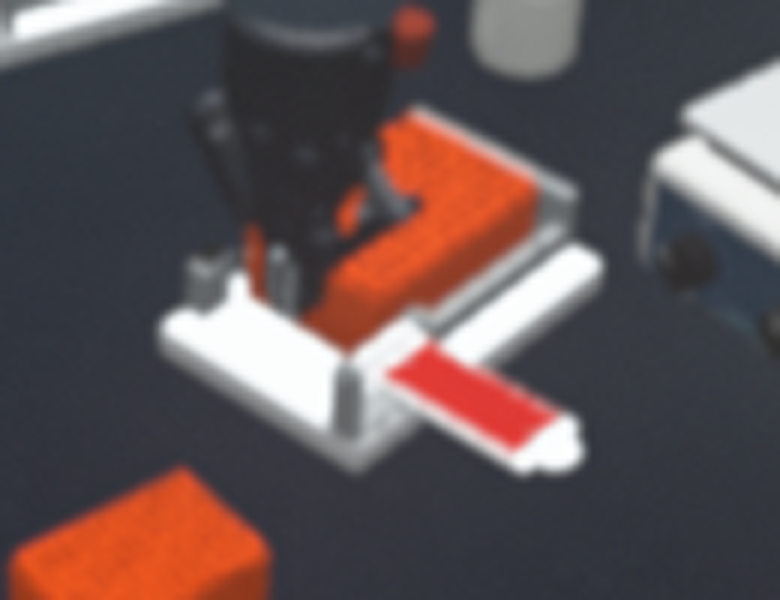

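Rack is nearly at the stop (gap near (545,190)). I'll finish in 1 mm steps, watching the force.

```bash
python3 -m crank '[1,0,0,0,0,0,-1,1,0,0,0,0,0,-1,1,0,0,0,0,0,-1,0,0,0,0,0,0,-1]'|sed -n '2p;4p'; python3 -m crank '[1,0,0,0,0,0,-1,1,0,0,0,0,0,-1,0,0,0,0,0,0,-1]'|sed -n '2p;4p'
```

```text
tool_pos: [0.5092, -0.1978, 0.0623]
contact_force: [-0.2, -1.2, 1.2]
tool_pos: [0.5112, -0.1974, 0.0623]
contact_force: [-1.3, 0.3, 0.9]
```

```bash
python3 -m crank '[1,0,0,0,0,0,-1,1,0,0,0,0,0,-1,0,0,0,0,0,0,-1]'|sed -n '2p;4p'; python3 -m crank '[1,0,0,0,0,0,-1,0,0,0,0,0,0,-1]'|sed -n '2p;4p';python3 - <<'E'
from h import *
st();a=shot('top','t3raw.png')
def far(f):
    h=cv2.cvtColor(cv2.imread(f),cv2.COLOR_BGR2HSV)[162:258,325:445].astype(int)
    m=(h[...,1]>150)&(h[...,2]>120)&(h[...,0]>=4)&(h[...,0]<=20)
    ys,xs=np.nonzero(m);d=np.array([RD.T@(onz('top',x+325,y+162,.072)*1000-T) for x,y in zip(xs,ys)])
    k=abs(d[:,1])<30; print(f,'far end',np.percentile(d[k,0],[97,99,100]).round(1))
for f in('t0','t1','t2','t3'): far(f'pics/{f}raw.png')
E
```

```text
tool_pos: [0.5132, -0.1971, 0.0623]
contact_force: [-0.7, -0.8, 0.9]
tool_pos: [0.5141, -0.1969, 0.0623]
contact_force: [-1.4, -0.9, 0.4]
t 7.675 dock [-62.4  -0.2  62.3] R_dock [[1.0, -0.001, 0.0], [-0.001, -1.0, 0.0], [0.0, -0.0, -1.0]] q [-0.082  0.387 -0.208 -0.    -0.975  1.821] F [-1.4 -0.9  0.4] w 0.00023989640671206574
pics/t0raw.png far end [22.6 25.1 26.4]Traceback (most recent call last):
  File "<stdin>", line 8, in <module>
  File "<stdin>", line 7, in far
IndexError: too many indices for array: array is 1-dimensional, but 2 were indexed
```

```bash
python3 -m crank '[1,0,0,0,0,0,-1,0,0,0,0,0,0,-1]'|sed -n '2p;4p'; python3 -m crank '[1,0,0,0,0,0,-1,0,0,0,0,0,0,-1]'|sed -n '2p;4p';python3 - <<'E'
from h import *
st();a=shot('scene','s3raw.png')
cv2.imwrite('pics/s3.png',cv2.resize(a[225:280,300:370,::-1],None,fx=10,fy=10,interpolation=cv2.INTER_CUBIC))
E
```

```text
tool_pos: [0.5151, -0.1968, 0.0623]
contact_force: [-0.8, 0.4, 0.4]
tool_pos: [0.5161, -0.1966, 0.0622]
contact_force: [-1.1, -0.1, 0.7]
t 8.225 dock [-60.4  -0.2  62.2] R_dock [[1.0, -0.001, 0.0], [-0.001, -1.0, 0.0], [0.0, -0.0, -1.0]] q [-0.081  0.39  -0.204 -0.    -0.976  1.82 ] F [-1.1 -0.1  0.7] w 0.0012644429442595394
```

View pics/s3.png

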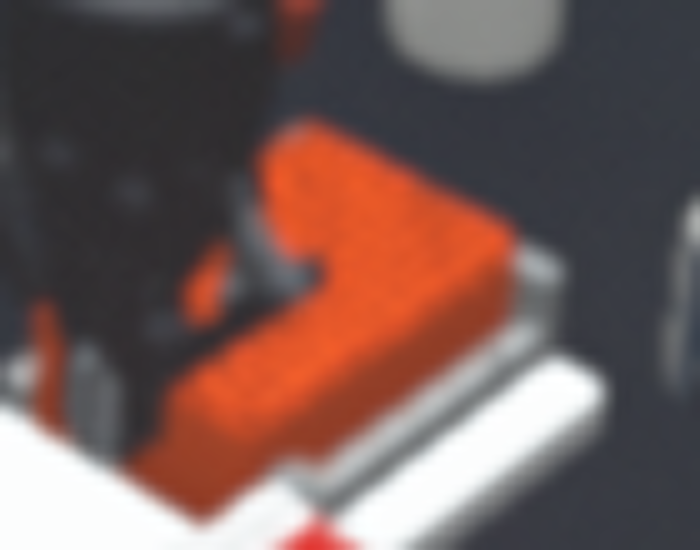

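Far-right corner of the rack at (515,235) hides the stop's edge, and no stop force has shown yet. I'll go on in small steps.

```bash
python3 -c "
from h import *
print(RD.T@(onz('scene',351.2,248.3,.072)*1000-T))"; python3 -m crank '[1,0,0,0,0,0,-1,0,0,0,0,0,0,-1]'|sed -n '2p;4p'; python3 -m crank '[1,0,0,0,0,0,-1,0,0,0,0,0,0,-1]'|sed -n '2p;4p'
```

```text
[ 72.54763801 -39.96547629  72.        ]
tool_pos: [0.5162, -0.1966, 0.0622]
contact_force: [-4.2, -1.3, 4.2]
tool_pos: [0.5162, -0.1966, 0.0622]
contact_force: [-7.5, -0.2, 5.9]
```

The rack's far end is against the bumpers: TCP stopped while force rose to 7 N, and the image corner agrees. Next I back off and test the sideways tilt in the free space to the right.

```bash
sed -i 's/^def st/T=T+2.5*RD[:,0]\ndef st/' h.py
python3 -m crank '[-4,0,0,0,0,0,-1,-15,0,0,0,0,0,-1,-25,0,0,0,0,0,-1,0,0,-40,0,0,0,-1,0,0,-45,0,0,0,-1,0,0,-45,0,0,0,-1,0,0,-30,0,0,0,-1,0,0,0,0,0,0,-1]'|tail -4
python3 -m crank '[3,45,0,0,0,0,-1,3,45,0,0,0,0,-1,3,45,0,0,0,0,-1,3,45,0,0,0,0,-1,3,45,0,0,0,0,-1,3,45,0,0,0,0,-1,0,0,0,0,0,0,-1]'|head -2
python3 -m crank '[0,0,0,0.175,0,0,-1,0,0,0,0.175,0,0,-1,0,0,0,0.175,0,0,-1,0,0,0,0.175,0,0,-1,0,0,0,0.175,0,0,-1,0,0,0,0.175,0,0,-1,0,0,0,0,0,0,-1,0,0,0,0,0,0,-1]'|head -2
python3 -c "
from h import *
st()"
```

```text
tool_pos: [0.4756, -0.204, 0.2251]
orientation: [[0.986, 0.167, 0.007], [0.167, -0.986, -0.001], [0.006, 0.002, -1.0]]
contact_force: [-0.3, -1.2, -0.4]
gripper_width: 0.002
time_s: 10.65
tool_pos: [0.5368, -0.469, 0.2183]
time_s: 11.65
tool_pos: [0.5094, -0.4254, 0.2062]
t 11.65 dock [-108.  -224.6  206.2] R_dock [[0.999, 0.001, 0.035], [-0.028, -0.553, 0.833], [0.02, -0.833, -0.552]] q [-0.832  1.122  1.499 -1.07  -2.564  1.804] F [0.9 0.2 1. ] w -0.0009042284695247045
```

```bash
python3 -c "
from h import *
todo((-79,-228,110))
R=ctrl.get_obs()['orientation'];print('dock z100 in tool',(R.T@RD@[0,0,100]).round(1),'y100',(R.T@RD@[0,100,0]).round(1))"
```

```text
t 11.65 dock [-108.  -224.6  206.2] R_dock [[0.999, 0.001, 0.035], [-0.028, -0.553, 0.833], [0.02, -0.833, -0.552]] q [-0.832  1.122  1.499 -1.07  -2.564  1.804] F [0.9 0.2 1. ] w -0.0009042284695247045
shift [27.1 82.1 51.4]
dock z100 in tool [  2.  -83.3 -55.2] y100 [ -2.8 -55.3  83.3]
```

```bash
python3 -m crank '[0,20,13,0,0,0,-1,7,20,13,0,0,0,-1,10,21,13,0,0,0,-1,10,21,13,0,0,0,-1,0,0,0,0,0,0,-1]'|head -2; python3 - <<'E'
from h import *
todo((-79,-228,36))
a=shot('scene','s4raw.png')
cv2.imwrite('pics/s4.png',cv2.resize(a[150:350,200:480,::-1],None,fx=2.8,fy=2.8,interpolation=cv2.INTER_CUBIC))
E
```

```text
time_s: 12.28
tool_pos: [0.5383, -0.4214, 0.1057]
t 12.275 dock [ -78.9 -225.6  105.7] R_dock [[1.0, -0.0, 0.031], [-0.026, -0.545, 0.838], [0.017, -0.838, -0.545]] q [-0.784  1.221  1.436 -0.919 -2.443  1.978] F [-0.2  0.3 -0.6] w 0.00012304948199126276
shift [-1.2 59.7 36. ]
```

View pics/s4.png

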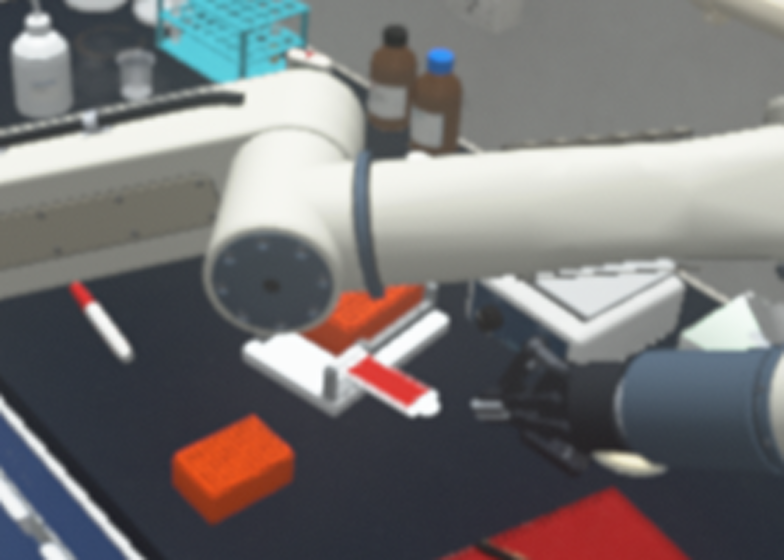

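The gripper lies sideways, to the right of the tab (tips at (485,408), tab at (430,403)); the elbow is high above the dock. I'll check clearance to the dish and scale, then lower.

```bash
python3 -c "
from h import *
for n,u,v,z in(('dishL',629,224,.02),('dishNear',654,248,.02),('scaleNR',622,225,.05),('scaleNL',545,232,.03)): print(n,(RD.T@(onz('top',u*.7,v*.7,z)*1000-T)).round())"
python3 -m crank '[0,15,9,0,0,0,-1,0,15,9,0,0,0,-1,0,13,9,0,0,0,-1,0,0,0,0,0,0,-1]'|head -2;python3 -c "
from h import *
todo((-79,-228,36))"
```

```text
dishL [  84. -244.   20.]
dishNear [  27. -276.   20.]
scaleNR [  78. -218.   50.]
scaleNL [103. -81.  30.]
time_s: 12.82
tool_pos: [0.5381, -0.423, 0.0558]
t 12.825 dock [ -79.3 -227.2   55.8] R_dock [[0.999, -0.001, 0.033], [-0.028, -0.545, 0.838], [0.017, -0.838, -0.545]] q [-0.776  1.256  1.375 -0.842 -2.374  2.08 ] F [ 1.2  0.4 -1. ] w 0.0012056072609267906
shift [ 0.  17.1 10.1]
```

```bash
python3 -m crank '[0,10,6,0,0,0,-1,0,10,6,0,0,0,-1,0,-5.5,8.4,0,0,0,-1,0,-5.5,8.4,0,0,0,-1,0,-5.5,8.4,0,0,0,-1,0,-5.5,8.4,0,0,0,-1,0,-5.5,8.4,0,0,0,-1,0,0,0,0,0,0,-1]'|sed -n '2p;4p';python3 - <<'E'
from h import *
todo((-79,-167,32))
a=shot('scene','s5raw.png')
cv2.imwrite('pics/s5.png',cv2.resize(a[260:330,320:420,::-1],None,fx=7,fy=7,interpolation=cv2.INTER_CUBIC))
E
```

```text
tool_pos: [0.5323, -0.3743, 0.0349]
contact_force: [0.9, 0.2, 1.0]
t 13.825 dock [ -76.9 -178.2   34.9] R_dock [[0.999, 0.001, 0.034], [-0.027, -0.548, 0.836], [0.02, -0.836, -0.548]] q [-0.727  1.144  1.049 -0.737 -2.186  2.239] F [0.9 0.2 1. ] w -0.002971643946473065
shift [-2.5 -3.7 10.8]
```

View pics/s5.png

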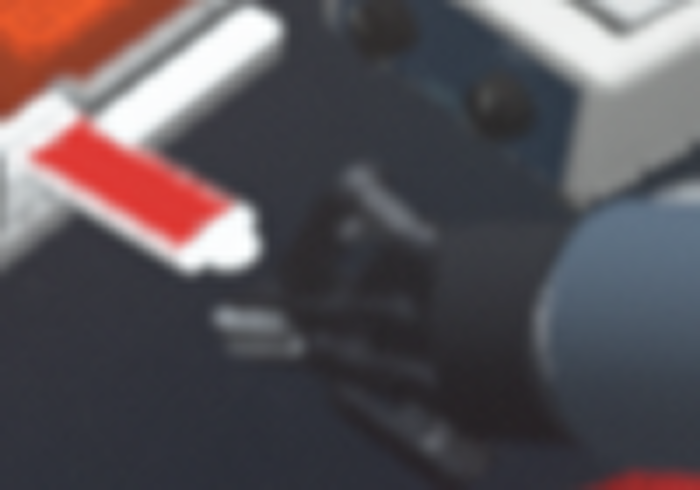

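The tips (220,320) are just below and beside the tab end (245,250), and clear. I'll slide in 14 mm and lift.

```bash
python3 -m crank '[-1,-3,6.5,0,0,0,-1,-1,-3,6.5,0,0,0,-1,0,-5.9,-3.8,0,0,0,-1,0,-5.9,-3.8,0,0,0,-1,0,-5.9,-3.8,0,0,0,-1,0,-5.9,-3.8,0,0,0,-1,0,-5.9,-3.8,0,0,0,-1,0,0,0,0,0,0,-1]'|sed -n '2p;4p';python3 - <<'E'
from h import *
todo((-79,-160,99))
a=shot('scene','s6raw.png')
cv2.imwrite('pics/s6.png',cv2.resize(a[250:330,310:420,::-1],None,fx=6,fy=6,interpolation=cv2.INTER_CUBIC))
E
```

```text
tool_pos: [0.5277, -0.3613, 0.0686]
contact_force: [-0.2, -0.1, -1.1]
t 14.875 dock [ -79.2 -164.5   68.6] R_dock [[0.999, 0.002, 0.035], [-0.028, -0.549, 0.835], [0.021, -0.836, -0.549]] q [-0.72   1.079  0.997 -0.746 -2.189  2.223] F [-0.2 -0.1 -1.1] w -0.003040974085470607
shift [  0.8 -27.9 -12.9]
```

View pics/s6.png

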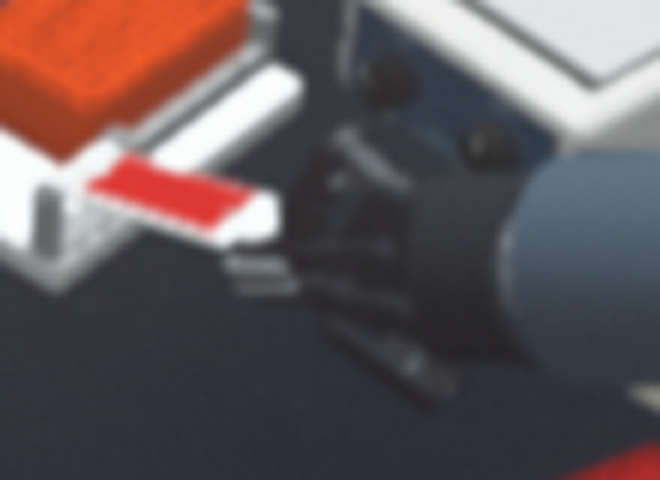

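The flag is rising on the tips (tab at (265,215)). I continue along the arc.

```bash
python3 -m crank '[0,-7,-3.3,0,0,0,-1,0,-7,-3.3,0,0,0,-1,0,-7,-3.3,0,0,0,-1,0,-7,-3.3,0,0,0,-1,0,-8,0.2,0,0,0,-1,0,-8,0.2,0,0,0,-1,0,-8,0.2,0,0,0,-1]'|sed -n '2p;4p'
python3 -m crank '[0,-8,0.2,0,0,0,-1,0,-8,0.2,0,0,0,-1,0,-8,0.2,0,0,0,-1,0,-6.7,4.2,0,0,0,-1,0,0,0,0,0,0,-1]'|sed -n '2p;4p'
python3 - <<'E'
from h import *
todo((-79,-90,158))
a=shot('scene','s7raw.png')
cv2.imwrite('pics/s7.png',cv2.resize(a[200:330,280:430,::-1],None,fx=4.5,fy=4.5,interpolation=cv2.INTER_CUBIC))
E
```

```text
tool_pos: [0.5239, -0.3428, 0.1186]
contact_force: [-0.6, -0.2, -0.2]
tool_pos: [0.5207, -0.3222, 0.1418]
contact_force: [-0.6, -0.2, 0.3]
t 16.425 dock [ -79.5 -124.8  141.8] R_dock [[0.999, 0.002, 0.034], [-0.028, -0.549, 0.836], [0.02, -0.836, -0.548]] q [-0.694  0.94   0.899 -0.782 -2.201  2.165] F [-0.6 -0.2  0.3] w 0.0022537690312176696
shift [ -0.1 -32.7  20.2]
```

View pics/s7.png

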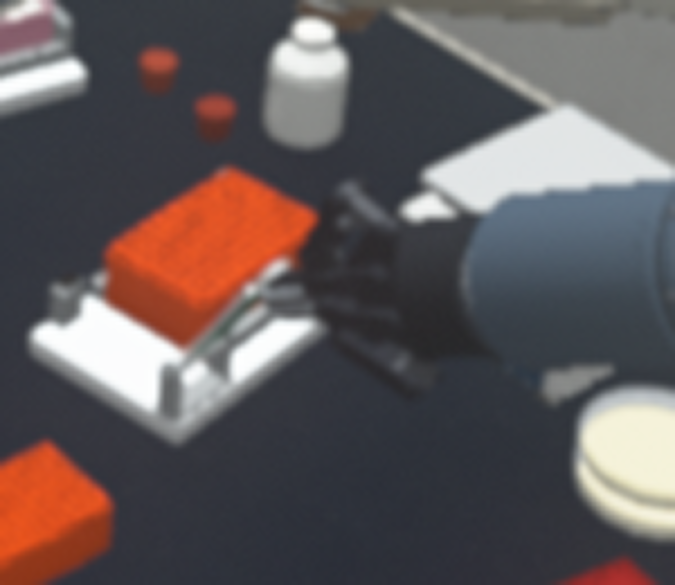

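The flag stands steep on the fingertips (pivot (190,360), tab (280,290)). The rack has not moved. I push it over, pausing once upright.

```bash
python3 -m crank '[0,-6.6,4,0,0,0,-1,0,-6.6,4,0,0,0,-1,0,-6.6,4,0,0,0,-1,0,-6.6,4,0,0,0,-1,0,-6.6,4,0,0,0,-1,0,0,0,0,0,0,-1]'|sed -n '2p;4p'
python3 -m crank '[0,-4,6,0,0,0,-1,0,-4,6,0,0,0,-1,0,-4,6,0,0,0,-1,0,-4,6,0,0,0,-1,0,-4,6,0,0,0,-1,0,0,0,0,0,0,-1]'|sed -n '2p;4p'
python3 - <<'E'
from h import *
st()
a=shot('scene','s8raw.png')
h=cv2.cvtColor(a,cv2.COLOR_RGB2HSV)[200:330,260:400].astype(int)
g=(h[...,0]>60)&(h[...,0]<90)&(h[...,1]>90)&(h[...,2]>50)
ys,xs=np.nonzero(g);print('green',g.sum(), (xs.mean()+260,ys.mean()+200) if g.sum() else '')
print('shut flag centre expected px',pix('scene',(RD@[-79,-8,61]+T)/1000))
E
```

```text
tool_pos: [0.5155, -0.2878, 0.1585]
contact_force: [0.5, -0.6, -0.8]
tool_pos: [0.5103, -0.252, 0.1584]
contact_force: [-1.1, -0.7, -0.3]
t 17.975 dock [-78.  -53.9 158.4] R_dock [[0.999, 0.001, 0.034], [-0.028, -0.548, 0.836], [0.02, -0.836, -0.548]] q [-0.631  0.807  0.669 -0.773 -2.089  2.192] F [-1.1 -0.7 -0.3] w 0.0009111238223025367
green 1 (np.float64(317.0), np.float64(254.0))
shut flag centre expected px [309.03555356 269.4106605 ]
```

```bash
python3 -m crank '[0,0,0,0,0,0,-1,0,0,0,0,0,0,-1,0,0,0,0,0,0,-1,0,0,0,0,0,0,-1,0,0,0,0,0,0,-1,0,0,0,0,0,0,-1]'|sed -n '4p'
python3 - <<'E'
from h import *
a=shot('scene','s9raw.png')
cv2.imwrite('pics/s9.png',cv2.resize(a[200:320,260:410,::-1],None,fx=4.5,fy=4.5,interpolation=cv2.INTER_CUBIC))
E
```

```text
contact_force: [0.2, 1.1, -0.2]
```

View pics/s9.png

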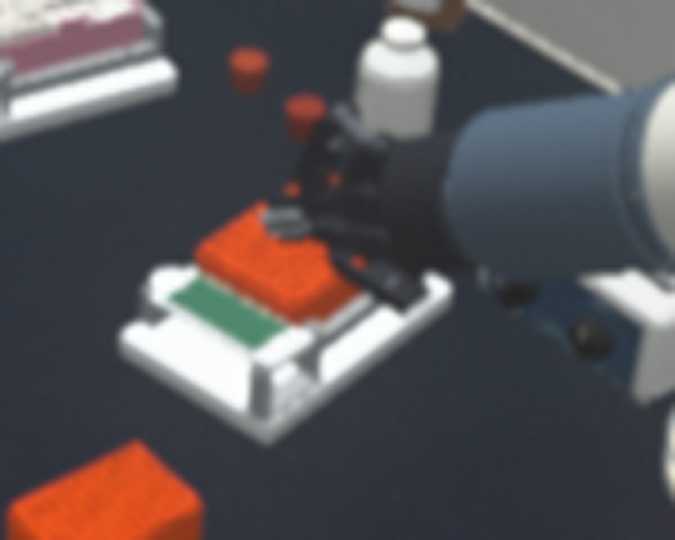

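The flag lies flat, green side up (235,315), in front of the rack, with its tab on the post (165,280). I'll withdraw and check from above.

```bash
python3 -m crank '[0,0,-15,0,0,0,-1,0,0,-25,0,0,0,-1,0,0,-25,0,0,0,-1,0,0,-25,0,0,0,-1,0,0,0,0,0,0,-1,0,0,0,0,0,0,-1,0,0,0,0,0,0,-1]'|sed -n '1,2p;4p'
python3 - <<'E'
from h import *
st();a=shot('top','t9raw.png');b=shot('scene','s10raw.png')
c=np.vstack([cv2.resize(b[200:300,250:400],(600,400)) ,cv2.resize(a[150:200,230:440],(600,143))])
h=cv2.cvtColor(b,cv2.COLOR_RGB2HSV).astype(int)
m=((h[...,0]>60)&(h[...,0]<90)&(h[...,1]>60)&(h[...,2]>50)).astype(np.uint8)
m[:,:280]=0;m[:,360:]=0;m[:240]=0;m[310:]=0
ct=max(cv2.findContours(m,0,1)[0],key=cv2.contourArea);p=cv2.boxPoints(cv2.minAreaRect(ct))
print('green corners at z61 dock',[(RD.T@(onz('scene',*q,.061)*1000-T)).round().tolist()[:2] for q in p])
# changes of other things, top view
t0=cv2.imread('pics/t0raw.png')[:,:,::-1];d=cv2.absdiff(t0,a).max(2)>60
n,l,s,_=cv2.connectedComponentsWithStats(d.astype(np.uint8));print([x.tolist() for x in s[1:] if x[4]>25])
E
```

```text
time_s: 19.7
tool_pos: [0.52, -0.3264, 0.2071]
contact_force: [-0.9, 0.3, 0.2]
t 19.7 dock [ -81.  -128.9  207.1] R_dock [[0.999, 0.001, 0.033], [-0.027, -0.547, 0.836], [0.019, -0.837, -0.547]] q [-0.71   0.906  1.012 -0.863 -2.314  2.039] F [-0.9  0.3  0.2] w 0.0002555394643290423
green corners at z61 dock [[-91.0, 22.0], [-64.0, 33.0], [-63.0, -40.0], [-89.0, -49.0]]
[[283, 148, 277, 240, 23174], [341, 174, 37, 27, 590], [353, 219, 40, 26, 638], [511, 332, 16, 8, 71], [467, 334, 11, 9, 30], [244, 383, 41, 37, 430], [286, 386, 54, 34, 549], [0, 398, 70, 22, 815]]
```

```bash
python3 -c "
from h import *
print(ctrl.job_done())"
```

```text
the job is handed in; nothing more can be done
None
```

The rack is home against the back stop, and its dock's flag lies shut across the front with the green face up. I handed the job in at about 20 s on the robot's clock, with the gripper clear of everything.

- **Rack:** I pushed it about 42 mm with the shut fingertips. At the end the tool stopped and the force rose to about 7 N. The rack's far end measured 72.5 mm in the dock frame, against 70 expected. I took that as about 2.5 mm of error in my dock measurement and corrected for it.
- **Flag:** I lifted it by the tab from the right with shut fingertips, tipped it past upright, and let it fall shut by itself. Forces stayed at noise level, about 1 N.
- **Last checks:** The last picture I viewed shows the flag flat with its tab on the rest post. After withdrawing, a measurement put the green face in the shut position, level to within about 1 cm.
- **Not fully checked:** I did not measure the rack again after the flag closed. The before/after picture comparison is mostly masked by the arm. It showed a few small changes elsewhere that I put down to the arm and its shadow and did not look at one by one. I saw nothing disturbed in the pictures I viewed.

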